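Clamp a display module glass-down in the rework nest

ROBOT

A 6-joint arm with a two-finger parallel gripper is mounted at the origin on the work surface. World frame = base frame: x ahead of the robot, y to its left, z up, the work surface at z = 0. Lengths are in mm, angles in rad, forces in N, time in s.
With the tool pointing down it reaches from about 350 to 875 mm from the base axis. Payload 4.2 kg.
Tool frame: the origin (TCP) lies midway between the tips of the shut fingers; the grasp point (between the pads) lies 19 mm behind it (arm.tcp_to_grasp is the distance from the TCP to the grasp point, in mm); z points along the fingers, y is the line along which they close (so a half turn about z gives the same grasp; the last joint's range is limited). The gripper opens to 85 mm and grips with 20 to 120 N. Pads are 22 mm wide; open, the fingers measure 114 mm over their backs; the gripper's body (76 mm by 85 mm) begins 54 mm behind the grasp point. The pads swing forward as they close: fully open they stand 13 mm farther back than shut.
Start: joints at [-0.878, 0.385, 0.008, 0, -1.194, -0.259], TCP at [262.713, -567.081, 231.312] pointing down, gripper open.
Joint ranges: [-3.14, 3.14], [-1.21, 2.06], [-1.07, 1.41], [-3.16, 2.05], [-2.99, -0.16], [-3.1, 3.1]. Speed limits (rad/s): [2.79, 2.79, 3.14, 3.14, 3.14, 3.14].

INTERFACE

Orientations are given as a unit quaternion [x, y, z, w].
In Python, from bench import arm, get_image gives the robot as it stands.
- The arm moves only by the tool drive_tool, never from a script. Its argument "deltas" is a list of rows, each a list of 2 entries, a list of its own where there are three numbers: the shift along the tool's x, y, z in cm, then the turn, a rotation vector about the tool's x, y, z in degrees. In form: [[[x, y, z], [ax, ay, az]], ...]. A call has 1 to 12 rows; each row shifts and turns the commanded pose from where the row before left it, along the tool's axes as they then stand; what a row does not reach is not made up. A row lasts 1/10 s, in which the tool goes at most 50 mm and 8.59 degrees, less where a joint would pass 70% of its speed; a pose out of reach is approached as far as the arm can. A call with a gripper value outside its range is refused whole. "claw" is the finger opening in cm, from 0 to 8.54, set as the call begins (left out, the last holds). The fingers move at their own pace and stop on an object; the grip force is fixed at half the most. Time passes only in rows, so rows that do not move let the fingers close. It gives the time, the measured TCP pose, the force, the opening and the grip force at its end, in the units of the state.
- arm.read_state(): the state, without advancing time (a new reading comes with each control period).
- get_image(name): name is "scene" or "top" or "wrist"; returns a dict with "img" (400x640x3 uint8, red, green, blue), "fx", "fy", "cx", "cy" (pixels), "eye" and "orientation" of the camera in the world; the wrist camera has in their place "mount" (4x4, takes a point from camera to tool coordinates, whose origin is the TCP and whose axes are the flange's). Camera axes: x right, y down, z forward; pixel columns grow to the right and rows downward; lengths in mm; the calibration is good to about 2 mm. A picture is of the moment at which its call begins: read the wrist's pose just before it. There is no depth.
- arm.job_done(): hands the job in; it is judged then, once.
The state is a dict: "clock": time; "joints": joint angles; "joint_vel": joint speeds; "joint_efforts": joint torques, N m; "position": TCP position; "ee_rot": TCP orientation; "contact_force": force on the tool from outside, world axes, zero at the start; "wrist_torque": the same for the moment, N m; "gripper_width": finger opening in mm; "grasp_force": force on a finger pad.
Only numpy, scipy, OpenCV 4.12 (cv2) and the standard library are available. Lean on these libraries where they do the work, as an engineer would, in place of code of your own. Each camera call takes 0.05 s, during which the arm holds its last target. There are 200 camera calls.

TASK

Take the display module out of its slanted stand and set it gently into the corner pocket of the rework nest with its glass face down and the green circuit board up, fully seated; either end may point to the clamp. Let go of it, then slide the nest's orange-handled clamp all the way home so that its tongue lies over the end of the module. Do not disturb the other loose things on the bench.

Things in the scene. Friction and masses are not known exactly. Their poses are not given: they have to be found in the camera images.
- module: Display module, a slab 22 (x) x 62 (y) x 120 mm (z), 0.22 kg. Glass (black, dark-blue screen) is its +x face, green board with chips its -x face. Origin: centre of its lower 22 x 62 end; z runs along its length. Starts in the stand, leaning 20 degrees from upright towards its glass side; draw it out along its z. Best gripped across the 62 mm.
- module_mid (a point): the middle of the module's body (60 mm along its z from the body's origin, mid-thickness).
- stand: Fixed black stand, base 120 x 100 x 10 mm, yellow side cheeks, 54 mm high at most; origin on the bench under the middle of the slot floor. The slot leans 20 degrees from upright towards the stand's +x, its floor is 18 mm above the bench, and it holds the lowest 32 mm of the module with 1.5 mm of play.
- nest: Fixed nest; origin on the bench under the pocket's centre. Black base plate, x -188 to +87 mm, 110 wide, 10 thick. White corner locators form a pocket 125 (x) x 67 mm (y); the module rests on corner ledges 28 mm above the bench. Locator walls 41 mm high, flared lips to 49. The middle 75 mm of each long side is open down to the base, for fingers.
- nest_pocket (a point): centre of the pocket, at the height of the ledges (28 mm above the bench). The seated module's middle is 11 mm above it; its upper face is 50 mm above the bench.
- clamp (a joint): Clamp slide along the nest's +x, m: 0 = drawn fully back, 0.050 = fully home at its stop; starts near 0, about 2 N of friction, stays where left. The tongue's tip is 95 mm (at 0) or 45 mm (at 0.050) from the pocket's centre, on the nest's -x side; it is 24 mm wide and passes 3 mm over the seated module.
- clamp_grip (a point): point on the clamp's orange upright handle, 90 mm above the bench; the handle is 24 x 24 mm (sides along the nest's x and y), from 59 to 101 mm above the bench. It moves with the clamp.
- flux_bottle: light-blue dispenser bottle, 54 mm across, 123 mm tall, upright; origin under its centre. Bystander.
- spool: blue-flanged solder wire spool, 62 mm across, 44 mm tall, standing on its flange; origin under its centre. Bystander.
- screwdriver: red-handled screwdriver, 120 mm long, lying on the bench along its x axis. Bystander.
- fuse_board: dark-blue circuit board 140 x 90 mm lying flat, with four white tube fuses, about 16 mm high in all; origin under its centre. Bystander.
- parts_tray: open black tray 120 x 90 x 35 mm; origin under its centre. Bystander.
- tip_cleaner: black round tub with yellow sponge, 90 mm across, 38 mm high; origin under its centre. Bystander.

How it is judged:
By the outcome, as a careful person would: the job done as asked, in the order asked, and still so for the second after the job is handed in, with the robot touching nothing.
It also fails if it takes over 58 s, if anything falls off the work surface, if the arm or the gripper's body presses on something with over 40 N, if the wrist force passes 120 N, or if a joint passes its speed limit or range.

## Working session

There is one attempt and no reset: what is moved stays moved. The work goes in short steps, Python scripts to look and compute and a tool call to move; the robot and the scene stay as the last step left them, time stands still between calls to the robot, and variables do not carry over. Pictures are saved under pics/ and viewed, at most 10 in all, crops included, and the job is handed in when it is done.

Besides the shell and the picture viewer there is one more tool, called after "Call:" as name([rows], argument=value, ...), one row to a line, values as JSON. drive_tool: Moves the arm, as the interface text tells. Its arguments: {"type":"object","properties":{"deltas":{"type":"array"},"claw":{"type":"number"}},"required":["deltas"]}

```bash
mkdir -p pics; ls; python3 - <<'E'
from bench import arm,get_image
import cv2,pickle
s=arm.read_state();print(s)
for n in ("top","scene"):
    d=get_image(n);cv2.imwrite(f"pics/{n}0.png",d["img"][:,:,::-1]);pickle.dump(d,open(n+".pkl","wb"))
    print(n,{k:v for k,v in d.items() if k!="img"})
print(get_image("wrist")["mount"])
E
```

```text
pics
{'clock': 0.0, 'joints': array([-8.78391591e-01,  3.85576013e-01,  6.60213522e-03, -4.83703082e-04,
       -1.19396236e+00, -2.58584654e-01]), 'joint_vel': array([ 1.42457648e-03,  2.87754103e-04,  5.96653661e-04, -2.00272614e-04,
        1.14672747e-03, -4.11275794e-05]), 'joint_efforts': array([-5.97107628e-04, -3.92292523e+01,  1.88402814e+01,  4.18630779e+00,
       -4.60546813e-03, -9.14741179e-06]), 'position': array([ 262.4736351 , -566.57448739,  230.20281645]), 'ee_rot': array([-2.15125828e-01,  9.76585727e-01,  1.05416291e-03, -2.89951823e-04]), 'contact_force': array([ 0.64021902, -0.28820038,  0.3243237 ]), 'wrist_torque': array([-0.01293683, -0.02013874,  0.0291754 ]), 'grasp_force': 0.0, 'gripper_width': 85.28974129207944}
top {'fx': 368.32905630143796, 'fy': 368.32905630143796, 'cx': 318.75610828887955, 'cy': 197.60842163826163, 'eye': array([ 407.37003716,   12.58250133, 1167.33999846]), 'orientation': array([-0.70340725,  0.70625565, -0.06312103,  0.04936523])}
scene {'fx': 363.3352385204189, 'fy': 363.3352385204189, 'cx': 317.3742389487577, 'cy': 197.55355044081577, 'eye': array([1291.38353395,  192.12972968,  877.31151154]), 'orientation': array([ 0.56755455,  0.7388282 , -0.28580239, -0.22434731])}
[[ 1.19942589e-03 -9.55881531e-01 -2.93749996e-01  7.55701178e+01]
 [ 9.99999220e-01  1.04386512e-03  6.86344071e-04 -8.61403293e-01]
 [-3.49428247e-04 -2.93750590e-01  9.55882037e-01 -1.43284435e+02]
 [ 0.00000000e+00  0.00000000e+00  0.00000000e+00  1.00000000e+00]]
```

View pics/top0.png

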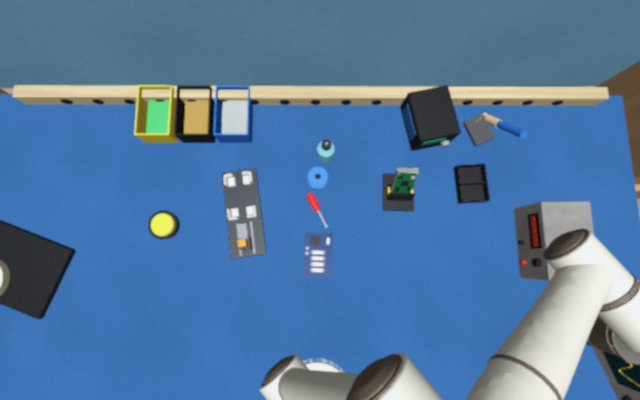

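View pics/scene0.png

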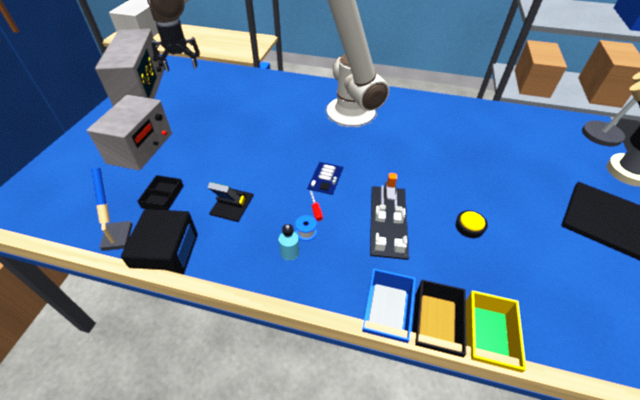

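```bash
python3 - <<'E'
import cv2,numpy as np
t=cv2.imread("pics/top0.png");s=cv2.imread("pics/scene0.png")
a=cv2.resize(t[160:265,215:275],None,fx=5.7,fy=5.7,interpolation=cv2.INTER_CUBIC)  # 342x598
b=cv2.resize(t[160:220,375:425],None,fx=8,fy=8,interpolation=cv2.INTER_CUBIC)  # 400x480
c=np.zeros((600,760,3),np.uint8);c[:a.shape[0],:a.shape[1]]=a;c[:480,350:750]=b
cv2.imwrite("pics/crop1.png",c)
E
```

```text
(no output)
```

View pics/crop1.png

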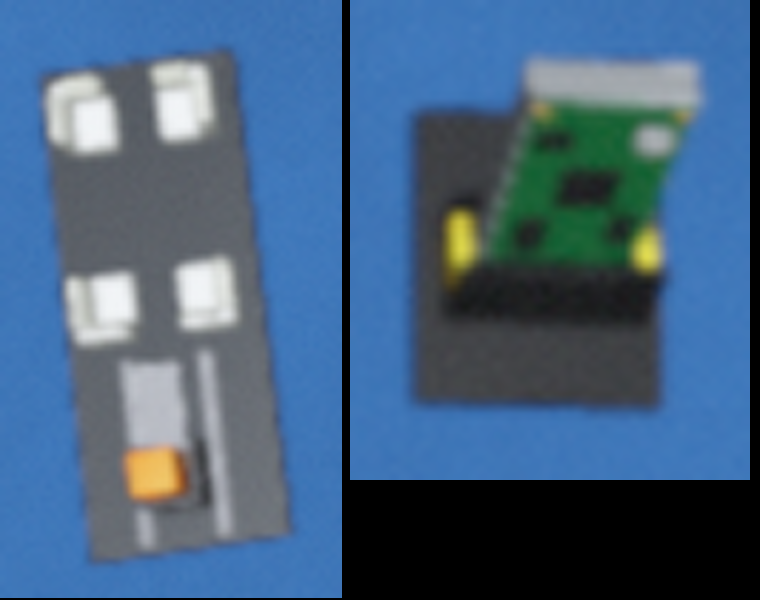

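```bash
cat > h.py <<'E'
import numpy as np,pickle,cv2
from scipy.spatial.transform import Rotation as R
def cam(d,st=None):
    """camera matrix, R (cam->world), eye"""
    K=np.array([[d["fx"],0,d["cx"]],[0,d["fy"],d["cy"]],[0,0,1.]])
    if "mount" in d:
        T=np.eye(4);T[:3,:3]=R.from_quat(st["ee_rot"]).as_matrix();T[:3,3]=st["position"]
        W=T@d["mount"];return K,W[:3,:3],W[:3,3]
    return K,R.from_quat(d["orientation"]).as_matrix(),d["eye"]
def hit(c,uv,z):
    K,Rm,e=c;r=Rm@np.linalg.solve(K,[uv[0],uv[1],1]);return e+r*(z-e[2])/r[2]
def proj(c,P):
    K,Rm,e=c;p=(np.atleast_2d(P)-e)@Rm@K.T;return p[:,:2]/p[:,2:]
E
python3 - <<'E'
from h import *
t=cam(pickle.load(open("top.pkl","rb")))
for p in [(42,75),(232,52),(292,533),(90,560)]: print("nest",hit(t,((p[0]+.5)/5.7+214.5,(p[1]+.5)/5.7+159.5),10).round(1))
for p in [(64,108),(310,406),(62,402)]: print("stand",hit(t,((p[0]+.5)/8+374.5,(p[1]+.5)/8+159.5),10).round(1))
p=(155,475);print("handle",hit(t,((p[0]+.5)/5.7+214.5,(p[1]+.5)/5.7+159.5),101))
for n,p,z in [("bottle",(326,147),120),("spool",(318,177),44),("scr",(316,210),15),("fuse",(318,256),10),("tray",(472,183),35)]: print(n,hit(t,p,z).round())
E
```

```text
nest [674.6 299.   10. ]
nest [687.8 192.9  10. ]
nest [419.5 154.6  10. ]
nest [405.6 263.4  10. ]
stand [ 673. -217.   10.]
stand [ 551.5 -311.2   10. ]
stand [ 553.5 -212.2   10. ]
handle [447.70272634 212.56186028 101.        ]
bottle [727. -31. 120.]
spool [653.  -8.  44.]
scr [553.  -2.  15.]
fuse [410.  -7.  10.]
tray [ 635. -495.   35.]
```

```bash
cat >> h.py <<'E'
def frame(yaw,pitch,sgn=1):
    """tool z pitched `pitch` deg below horizontal in heading yaw; tool y to the left (sgn=1)"""
    a,b=np.radians([yaw,pitch]);z=np.array([np.cos(b)*np.cos(a),np.cos(b)*np.sin(a),-np.sin(b)])
    y=sgn*np.array([-np.sin(a),np.cos(a),0]);return np.column_stack([np.cross(y,z),y,z])
def rows(st,p,Rg,n,dq=.1,da=.5):
    """suggest rows to carry TCP to p,Rg; prints what they come to"""
    P=np.array(st["position"],float);Rm=R.from_quat(st["ee_rot"]).as_matrix();out=[]
    for k in range(n):
        d=np.round(Rm.T@(p-P)/(n-k)/10/dq)*dq
        w=np.round(np.degrees(R.from_matrix(Rm.T@Rg).as_rotvec())/(n-k)/da)*da
        out.append([d.round(2).tolist(),w.round(2).tolist()]);P=P+Rm@d*10;Rm=Rm@R.from_rotvec(np.radians(w)).as_matrix()
    for r in out: print(str(r).replace(" ","")+",")
    print("left",(p-P).round(1),np.degrees(R.from_matrix(Rm.T@Rg).as_rotvec()).round(2))
E
python3 - <<'E'
from h import *
from bench import arm
rows(arm.read_state(),np.array([519,-262,222]),frame(-2,50),12)
E
```

```text
[[-3.0,1.4,0.1],[1.0,-3.5,2.0]],
[[-2.9,1.5,0.2],[1.0,-3.0,2.0]],
[[-2.9,1.6,0.4],[1.0,-3.5,2.0]],
[[-2.8,1.7,0.5],[0.5,-3.0,2.0]],
[[-2.7,1.8,0.6],[1.0,-3.5,2.0]],
[[-2.6,1.9,0.8],[1.0,-3.0,2.5]],
[[-2.5,2.1,0.8],[0.5,-3.5,2.0]],
[[-2.3,2.2,1.0],[1.0,-3.0,2.5]],
[[-2.2,2.3,1.1],[0.5,-3.5,2.0]],
[[-2.0,2.3,1.1],[1.0,-3.0,2.5]],
[[-1.9,2.5,1.2],[0.5,-3.5,2.0]],
[[-1.7,2.5,1.3],[1.0,-3.0,2.5]],
left [ 0.3  0.1 -0.4] [-0.24 -0.07 -0.09]
```

Call:
drive_tool([
  [[-3.0, 1.4, 0.1], [1.0, -3.5, 2.0]],
  [[-2.9, 1.5, 0.2], [1.0, -3.0, 2.0]],
  [[-2.9, 1.6, 0.4], [1.0, -3.5, 2.0]],
  [[-2.8, 1.7, 0.5], [0.5, -3.0, 2.0]],
  [[-2.7, 1.8, 0.6], [1.0, -3.5, 2.0]],
  [[-2.6, 1.9, 0.8], [1.0, -3.0, 2.5]],
  [[-2.5, 2.1, 0.8], [0.5, -3.5, 2.0]],
  [[-2.3, 2.2, 1.0], [1.0, -3.0, 2.5]],
  [[-2.2, 2.3, 1.1], [0.5, -3.5, 2.0]],
  [[-2.0, 2.3, 1.1], [1.0, -3.0, 2.5]],
  [[-1.9, 2.5, 1.2], [0.5, -3.5, 2.0]],
  [[-1.7, 2.5, 1.3], [1.0, -3.0, 2.5]],
], claw=8.54)

```text
clock: 1.35
position: [519.4, -261.8, 223.4]
ee_rot: [0.019, 0.939, -0.008, 0.343]
contact_force: [0.5, -0.3, 0.3]
gripper_width: 85.6
grasp_force: 0.0
```

Call:
drive_tool([
  [[0, 0, 0], [0, 0, 0]],
  [[0, 0, 0], [0, 0, 0]],
])

```text
clock: 1.55
position: [518.9, -261.7, 222.8]
ee_rot: [0.016, 0.94, -0.008, 0.341]
contact_force: [0.5, 0.3, 0.5]
gripper_width: 85.6
grasp_force: 0.0
```

```bash
cat > snap.py <<'E'
import sys,cv2,pickle
from bench import arm,get_image
n=sys.argv[1];k=sys.argv[2] if len(sys.argv)>2 else "wrist"
s=arm.read_state();d=get_image(k);pickle.dump((s,d),open(n+".pkl","wb"))
cv2.imwrite(f"pics/{n}.png",cv2.resize(d["img"][:,:,::-1],None,fx=1.25,fy=1.25,interpolation=cv2.INTER_CUBIC))
print(s["clock"],s["position"].round(1),s["ee_rot"].round(4),s["joints"].round(2))
E
python3 snap.py w1
```

```text
1.55 [ 518.9 -261.7  222.8] [ 0.0164  0.9398 -0.0081  0.3413] [-0.3   0.1  -0.42 -0.44 -0.4  -0.95]
```

View pics/w1.png

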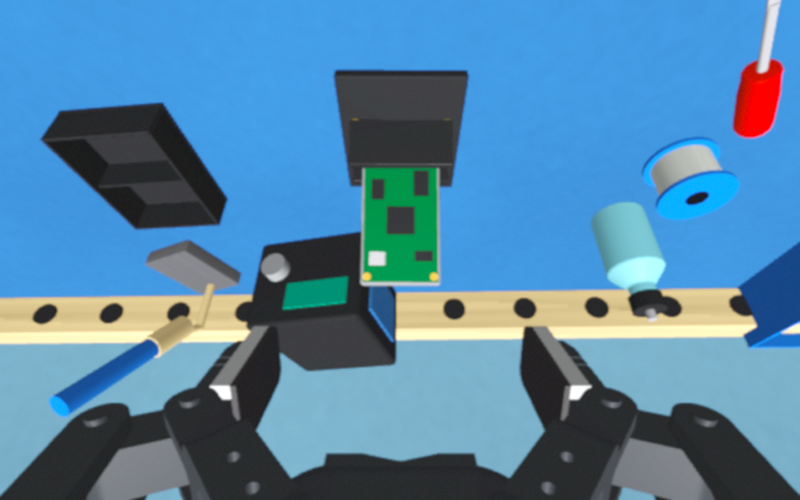

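```bash
python3 - <<'E'
from h import *
from scipy.optimize import least_squares
s,d=pickle.load(open("w1.pkl","rb"));c=cam(d,s);im=d["img"]
cv2.imwrite("pics/c2.png",cv2.resize(im[120:240,260:380,::-1],None,fx=5,fy=5,interpolation=cv2.INTER_CUBIC))
uv=np.array([(361,284),(440,284),(363,167),(440,167)])/1.25
def M(q):
    Rm=(R.from_euler("z",q[2],degrees=True)*R.from_euler("y",20,degrees=True)).as_matrix()
    return lambda P:np.atleast_2d(P)@Rm.T+[q[0],q[1],18]
P=np.array([(-11,-31,120),(-11,31,120),(-11,-31,32),(-11,31,32)])
for w in (1,0):
    f=lambda q:((proj(c,M(q)(P))-uv)*np.array([1,1,w,w])[:,None]).ravel()
    r=least_squares(f,[610,-262,-2]);print(r.x.round(1),f(r.x).round(1))
b=[hit(c,(u/1.25,72/1.25),10) for u in (335,467)];print(np.array(b).round(1),d["fx"])
t=cam(pickle.load(open("top.pkl","rb")))
print("top view of far end", [hit(t,((p[0]+.5)/8+374.5,(p[1]+.5)/8+159.5),18+120*np.cos(.349)+11*np.sin(.349)).round(1) for p in [(174,106),(348,104)]], M(r.x)(P)[:2].round(1))
E
```

```text
[ 606.9 -265.2   -2.2] [-1.6 -3.2  2.  -2.9 -0.8  2.4  0.3  2.7]
[ 613.1 -265.9   -1.5] [-1.2  0.2  1.2  0.2 -0.   0.  -0.   0. ]
[[ 548.3 -311.7   10. ]
 [ 551.5 -215.5   10. ]] 329.8872950248785
top view of far end [array([ 645.1, -232.1,  134.5]), array([ 645.8, -295.2,  134.5])] [[ 643.  -297.8  134.5]
 [ 644.7 -235.8  134.5]]
```

View pics/c2.png

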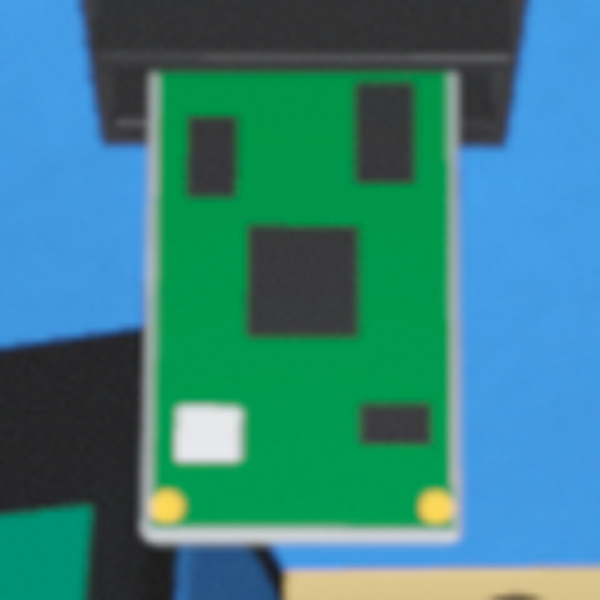

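```bash
python3 - <<'E'
from h import *
from bench import arm
F=frame(-1.5,50);T=np.array([654.2,-265.6,69.1])
rows(arm.read_state(),T-70*F[:,2],F,6,.05,.5)
E
```

```text
[[-0.1,0.05,2.25],[-0.0,-0.0,-0.0]],
[[-0.05,0.05,2.25],[-0.0,-0.0,-0.0]],
[[-0.1,0.0,2.25],[-0.0,-0.0,-0.0]],
[[-0.05,0.05,2.25],[-0.0,-0.0,-0.0]],
[[-0.1,0.0,2.25],[-0.5,-0.0,-0.0]],
[[-0.05,0.0,2.25],[-0.0,-0.0,-0.5]],
left [0.2 0.2 0.2] [-0.11 -0.04  0.15]
```

Call:
drive_tool([
  [[-0.1, 0.05, 2.25], [0, 0, 0]],
  [[-0.05, 0.05, 2.25], [0, 0, 0]],
  [[-0.1, 0, 2.25], [0, 0, 0]],
  [[-0.05, 0.05, 2.25], [0, 0, 0]],
  [[-0.1, 0, 2.25], [-0.5, 0, 0]],
  [[-0.05, 0, 2.25], [0, 0, -0.5]],
  [[0, 0, 0], [0, 0, 0]],
  [[0, 0, 0], [0, 0, 0]],
])

```text
clock: 2.4
position: [608.7, -265.9, 122.1]
ee_rot: [0.013, 0.94, -0.006, 0.341]
contact_force: [0.6, -0.3, 0.4]
gripper_width: 85.4
grasp_force: 0.0
```

```bash
python3 snap.py w2; python3 - <<'E'
from h import *
s,d=pickle.load(open("w2.pkl","rb"))
F=frame(-1.5,50);T=np.array([654.2,-265.6,69.1])
rows(s,T,F,5,.05,.5)
cv2.imwrite("pics/w2.png",cv2.resize(d["img"][:,:,::-1],None,fx=1.25,fy=1.25))
E
```

```text
2.4 [ 608.7 -265.9  122.1] [ 0.0125  0.9398 -0.006   0.3413] [-0.3   0.37 -0.3  -0.65 -0.28 -0.73]
[[-0.0,0.05,1.4],[-0.0,-0.0,0.0]],
[[-0.0,0.05,1.4],[-0.0,-0.0,0.0]],
[[-0.05,0.0,1.4],[-0.0,-0.0,0.0]],
[[-0.0,0.05,1.4],[-0.0,-0.0,0.0]],
[[-0.05,0.0,1.4],[-0.0,-0.0,0.0]],
left [-0.2  0.2  0.1] [-0.17 -0.08  0.03]
```

View pics/w2.png

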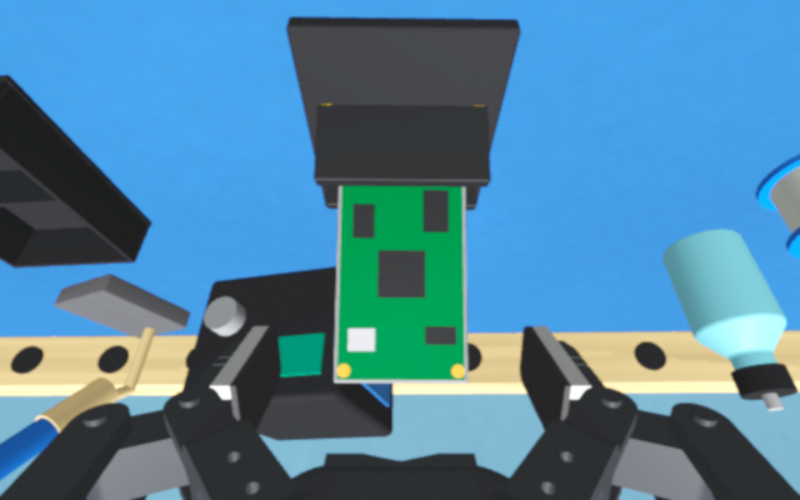

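```bash
python3 - <<'E'
from h import *
from scipy.optimize import least_squares
s,d=pickle.load(open("w2.pkl","rb"));c=cam(d,s)
uv=np.array([(334.5,381),(467.5,381),(338,186),(466,186)])/1.25
def pts(q,P):
    Rm=(R.from_euler("z",q[2],degrees=True)*R.from_euler("y",20,degrees=True)).as_matrix()
    return P@Rm.T+[q[0],q[1],18]
for zz in (32,36):
    P=np.array([(-11,-31,120),(-11,31,120),(-11,-31,zz),(-11,31,zz)])
    w=np.array([[1,1],[1,1],[1,0],[1,0]])
    f=lambda q:((proj(c,pts(q,P))-uv)*w).ravel()
    r=least_squares(f,[610,-262,-2]);print(r.x.round(1),f(r.x).round(1))
F=frame(-1.5,56);o=np.array([613.5,-265,18]);zm=frame(-1.5,-70)[:,2]
print(zm.round(3));T=o+74*zm+24*F[:,2];print(T.round(1))
rows(s,T,F,6,.05,.5)
E
```

```text
[ 608.5 -265.8   -2.1] [-4.4  2.3  4.4  2.9 -0.6  0.   0.6  0. ]
[ 608.6 -265.8   -2.1] [-4.3  2.3  4.4  3.  -0.8  0.   0.8  0. ]
[ 0.342 -0.009  0.94 ]
[ 652.2 -266.    67.6]
[[0.05,0.0,1.15],[-0.0,1.0,0.0]],
[[0.0,0.05,1.15],[-0.0,1.0,0.0]],
[[-0.0,0.0,1.15],[-0.0,1.0,0.0]],
[[-0.05,0.05,1.15],[-0.0,1.0,0.0]],
[[-0.05,0.0,1.2],[-0.0,1.0,0.0]],
[[-0.1,0.05,1.15],[-0.0,1.0,0.0]],
left [ 0.1 -0.2 -0.1] [-0.17 -0.08  0.01]
```

```bash
python3 - <<'E'
from h import *
from scipy.optimize import least_squares
D=[(pickle.load(open("w1.pkl","rb")),[(288.4,227.2),(352,227.2),(290.4,134),(351.5,134)]),(pickle.load(open("w2.pkl","rb")),np.array([(334.5,381),(467.5,381),(338,186),(466,186)])/1.25)]
def pts(q,P):
    Rm=(R.from_euler("z",q[2],degrees=True)*R.from_euler("y",q[3],degrees=True)).as_matrix()
    return P@Rm.T+[q[0],q[1],18+q[5]]
def f(q,z0=None):
    o=[]
    P=np.array([(-11,-31,120),(-11,31,120),(-11,-31,q[4]),(-11,31,q[4])])
    for (s,d),uv in D:o.append(proj(cam(d,s),pts(q,P))-np.array(uv))
    return np.concatenate(o).ravel()
for fix in ("all","nolean","noz"):
    g=lambda q:f([q[0],q[1],q[2],20 if fix=="nolean" else q[3],q[4],0 if fix!="all" else q[5]])
    r=least_squares(g,[610,-262,-2,20,36,0]);print(fix,r.x.round(1),r.fun.round(1).tolist())
for (s,d),_ in D: K,Rm,e=cam(d,s);print(e.round(1),Rm[:,2].round(3))
E
```

```text
all [ 6.063e+02 -2.657e+02 -1.900e+00  2.810e+01  2.730e+01  2.000e-01] [0.1, -0.1, -0.0, 0.1, -0.9, 0.4, -0.1, 0.4, 0.1, -0.2, 0.2, 0.2, 0.2, -0.6, 0.0, 0.1]
nolean [ 610.4 -265.9   -1.9   18.7   27.4    0. ] [-1.3, -1.3, 1.2, -1.1, -1.0, 0.4, -0.1, 0.4, -3.6, 3.3, 4.1, 3.8, 0.1, -0.6, -0.0, 0.1]
noz [ 606.7 -265.7   -1.9   27.9   27.3    0. ] [0.1, -0.1, -0.0, 0.0, -0.9, 0.4, -0.1, 0.4, 0.1, -0.2, 0.2, 0.2, 0.3, -0.6, -0.1, 0.1]
[ 369.8 -257.   284.6] [ 0.838 -0.032 -0.545]
[ 459.6 -262.6  183.9] [ 0.838 -0.024 -0.545]
```

```bash
python3 - <<'E'
from h import *
from bench import arm
F=frame(-1.9,56);o=np.array([607,-265.7,18]);zm=frame(-1.9,-63)[:,2]
T=o+74*zm+24*F[:,2];print(T.round(1))
rows(arm.read_state(),T,F,6,.05,.5)
E
```

```text
[ 654.  -267.3   64. ]
[[0.05,-0.0,1.25],[0.0,1.0,0.0]],
[[0.05,-0.0,1.25],[0.0,1.0,0.0]],
[[0.0,-0.0,1.25],[0.0,1.0,0.0]],
[[-0.0,-0.0,1.25],[0.0,1.0,0.0]],
[[-0.05,-0.0,1.2],[0.0,1.0,0.0]],
[[-0.05,-0.0,1.25],[0.0,1.0,0.5]],
left [-0.  -0.2  0.3] [ 0.05 -0.01 -0.13]
```

Call:
drive_tool([
  [[0.05, 0, 1.25], [0, 1, 0]],
  [[0.05, 0, 1.25], [0, 1, 0]],
  [[0, 0, 1.25], [0, 1, 0]],
  [[0, 0, 1.25], [0, 1, 0]],
  [[-0.05, 0, 1.2], [0, 1, 0]],
  [[-0.05, 0, 1.25], [0, 1, 0.5]],
  [[0, 0, 0], [0, 0, 0]],
  [[0, 0, 0], [0, 0, 0]],
])

```text
clock: 3.25
position: [654.1, -266.2, 64.3]
ee_rot: [0.016, 0.956, -0.004, 0.293]
contact_force: [1.0, -0.5, 0.3]
gripper_width: 85.5
grasp_force: 0.0
```

Call:
drive_tool([
  [[0, 0, 0], [0, 0, 0]],
  [[0, 0, 0], [0, 0, 0]],
  [[0, 0, 0], [0, 0, 0]],
  [[0, 0, 0], [0, 0, 0]],
  [[0, 0, 0], [0, 0, 0]],
  [[0, 0, 0], [0, 0, 0]],
  [[0, 0, 0], [0, 0, 0]],
  [[0, 0, 0], [0, 0, 0]],
], claw=5.5)

```text
clock: 4.05
position: [654.2, -266.5, 64.7]
ee_rot: [0.016, 0.956, -0.004, 0.293]
contact_force: [-4.5, -0.9, 6.3]
gripper_width: 61.2
grasp_force: 63.7
```

```bash
python3 snap.py w3; python3 - <<'E'
from h import *
s,d=pickle.load(open("w3.pkl","rb"))
print(s["grasp_force"],s["gripper_width"],s["contact_force"])
for l in (20,23):
    zm=frame(-1.9,-(90-l))[:,2];print(l,(R.from_quat(s["ee_rot"]).as_matrix().T@zm).round(3))
E
```

```text
4.05 [ 654.2 -266.5   64.7] [ 0.0164  0.956  -0.0041  0.2929] [-0.23  0.51 -0.25 -0.46 -0.25 -0.96]
63.70230674743652 61.15309645721926 [-4.5347131  -0.92618059  6.2641162 ]
20 [-0.81   0.002 -0.587]
23 [-0.839  0.002 -0.544]
```

View pics/w3.png

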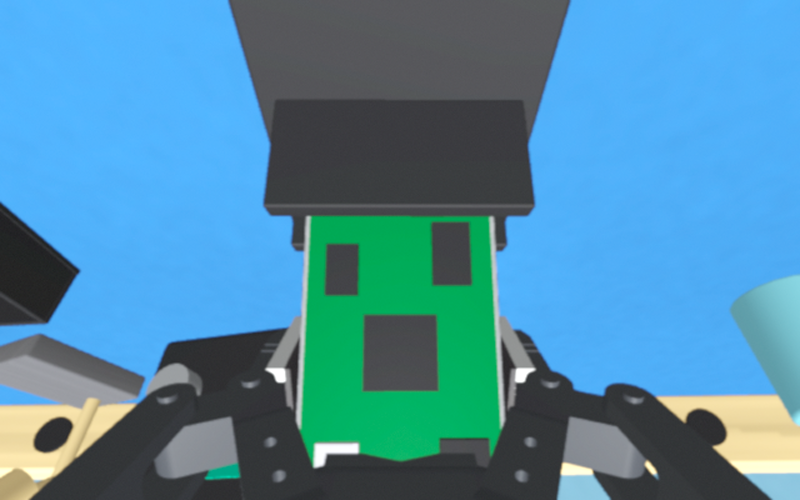

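Call:
drive_tool([
  [[-0.2, 0, -0.14], [0, 0, 0]],
  [[-0.41, 0, -0.28], [0, 0, 0]],
  [[-0.41, 0, -0.28], [0, 0, 0]],
  [[-0.41, 0, -0.28], [0, 0, 0]],
  [[-0.41, 0, -0.28], [0, 0, 0]],
])

```text
clock: 4.6
position: [662.8, -266.0, 84.3]
ee_rot: [0.016, 0.956, -0.004, 0.292]
contact_force: [0.4, 0.2, -1.8]
gripper_width: 61.1
grasp_force: 66.4
```

Call:
drive_tool([
  [[-0.41, 0, -0.28], [0, 0, 0]],
  [[-0.41, 0, -0.28], [0, 0, 0]],
  [[-0.41, 0, -0.28], [0, 0, 0]],
  [[-0.8, 0, -0.6], [0, 0, 0]],
  [[-1.2, 0, -0.8], [0, 0, 0]],
  [[0, 0, 0], [0, 0, 0]],
  [[0, 0, 0], [0, 0, 0]],
])

```text
clock: 5.3
position: [676.8, -266.7, 120.9]
ee_rot: [0.016, 0.956, -0.004, 0.292]
contact_force: [0.4, 0.9, -1.9]
gripper_width: 61.2
grasp_force: 66.5
```

```bash
python3 snap.py w4
```

```text
5.3 [ 676.8 -266.7  120.9] [ 0.0165  0.9562 -0.0036  0.2923] [-0.2   0.46 -0.21 -0.3  -0.33 -1.14]
```

View pics/w4.png

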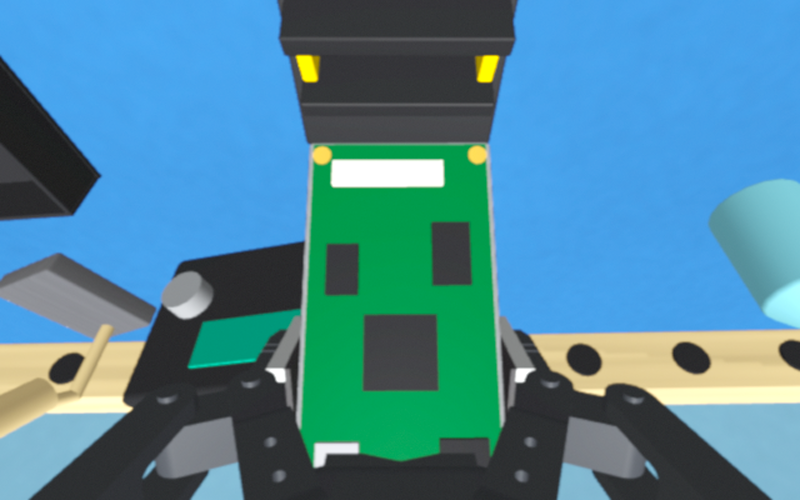

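```bash
cat >> h.py <<'E'
M_T=np.array([10.5,0,-15.])  # module middle in tool frame
E
python3 - <<'E'
from h import *
from bench import arm
s=arm.read_state();F1=frame(2,85);p1=np.array([610,-90,290.])
rows(s,p1,F1,12)
F=frame(7.9,118.5);p2=np.array([609,145,150])-F@M_T;print(p2)
s2=dict(position=p1,ee_rot=R.from_matrix(F1).as_quat());rows(s2,p2,F,12)
E
```

```text
[[-0.3,1.5,-1.5],[-0.0,2.5,-0.5]],
[[-0.2,1.5,-1.5],[-0.0,2.5,-0.5]],
[[-0.2,1.4,-1.5],[-0.0,2.5,-0.5]],
[[-0.1,1.4,-1.5],[-0.0,2.5,-0.5]],
[[-0.1,1.5,-1.5],[-0.0,2.5,-0.0]],
[[-0.0,1.4,-1.6],[-0.0,2.5,-0.5]],
[[0.1,1.5,-1.5],[-0.0,2.5,-0.0]],
[[0.1,1.4,-1.6],[-0.5,2.5,-0.5]],
[[0.2,1.5,-1.5],[-0.0,2.0,-0.0]],
[[0.2,1.5,-1.5],[-0.5,2.5,-0.5]],
[[0.3,1.5,-1.5],[-0.0,2.0,-0.0]],
[[0.3,1.4,-1.5],[-0.5,2.5,-0.5]],
left [0.1 0.1 0.3] [ 0.23 -0.11  0.01]
[611.05055099 145.28453746 131.80757633]
[[0.0,2.0,1.3],[0.0,3.0,-0.5]],
[[-0.0,2.0,1.3],[0.0,3.0,-0.5]],
[[-0.1,2.0,1.3],[0.0,2.5,-0.5]],
[[-0.2,1.9,1.3],[0.0,3.0,-0.5]],
[[-0.3,1.9,1.3],[0.0,2.5,-0.5]],
[[-0.4,1.9,1.3],[0.0,3.0,-0.5]],
[[-0.5,2.0,1.3],[0.0,3.0,-0.5]],
[[-0.5,1.9,1.2],[0.0,2.5,-0.5]],
[[-0.6,1.9,1.2],[0.5,3.0,-0.5]],
[[-0.7,2.0,1.2],[0.0,2.5,-0.5]],
[[-0.7,1.9,1.1],[0.5,3.0,-0.5]],
[[-0.9,2.0,1.1],[0.0,2.5,-0.0]],
left [-0.2 -0.1  0.4] [ 0.15  0.01 -0.13]
```

Call:
drive_tool([
  [[-0.3, 1.5, -1.5], [0, 2.5, -0.5]],
  [[-0.2, 1.5, -1.5], [0, 2.5, -0.5]],
  [[-0.2, 1.4, -1.5], [0, 2.5, -0.5]],
  [[-0.1, 1.4, -1.5], [0, 2.5, -0.5]],
  [[-0.1, 1.5, -1.5], [0, 2.5, 0]],
  [[0, 1.4, -1.6], [0, 2.5, -0.5]],
  [[0.1, 1.5, -1.5], [0, 2.5, 0]],
  [[0.1, 1.4, -1.6], [-0.5, 2.5, -0.5]],
  [[0.2, 1.5, -1.5], [0, 2.0, 0]],
  [[0.2, 1.5, -1.5], [-0.5, 2.5, -0.5]],
  [[0.3, 1.5, -1.5], [0, 2.0, 0]],
  [[0.3, 1.4, -1.5], [-0.5, 2.5, -0.5]],
])

```text
clock: 6.55
position: [609.4, -89.4, 289.6]
ee_rot: [-0.018, 0.999, 0.003, 0.042]
contact_force: [0.5, 0.1, -2.8]
gripper_width: 61.2
grasp_force: 66.5
```

Call:
drive_tool([
  [[0, 2.0, 1.3], [0, 3, -0.5]],
  [[0, 2.0, 1.3], [0, 3, -0.5]],
  [[-0.1, 2.0, 1.3], [0, 2.5, -0.5]],
  [[-0.2, 1.9, 1.3], [0, 3, -0.5]],
  [[-0.3, 1.9, 1.3], [0, 2.5, -0.5]],
  [[-0.4, 1.9, 1.3], [0, 3, -0.5]],
  [[-0.5, 2.0, 1.3], [0, 3, -0.5]],
  [[-0.5, 1.9, 1.2], [0, 2.5, -0.5]],
  [[-0.6, 1.9, 1.2], [0.5, 3, -0.5]],
  [[-0.7, 2.0, 1.2], [0, 2.5, -0.5]],
  [[-0.7, 1.9, 1.1], [0.5, 3, -0.5]],
  [[-0.9, 2.0, 1.1], [0, 2.5, 0]],
])

```text
clock: 7.75
position: [611.2, 147.0, 130.3]
ee_rot: [-0.066, 0.967, -0.015, -0.247]
contact_force: [0.3, -0.1, -2.0]
gripper_width: 61.2
grasp_force: 66.5
```

Call:
drive_tool([
  [[0, 0, 0], [0, 0, 0]],
  [[0, 0, 0], [0, 0, 0]],
])

```text
clock: 7.95
position: [611.1, 146.1, 130.4]
ee_rot: [-0.066, 0.967, -0.015, -0.247]
contact_force: [-1.0, -0.3, -1.7]
gripper_width: 61.2
grasp_force: 66.5
```

```bash
python3 snap.py w5; python3 snap.py s5 scene; python3 - <<'E'
import cv2,numpy as np
a=cv2.imread("pics/w5.png");b=cv2.imread("pics/s5.png")
b=cv2.resize(b,(640,400),interpolation=cv2.INTER_AREA)
c=np.zeros((600,800,3),np.uint8);c[:400,:640]=cv2.resize(a,(640,400),interpolation=cv2.INTER_AREA)
e=cv2.resize(b[90:270,320:480],None,fx=1.0,fy=1.0);c[410:590,0:160]=e
c[0:600,640:800]=0
k=cv2.resize(b[150:230,350:430],None,fx=2.3,fy=2.3);c[410:594,200:384]=k
cv2.imwrite("pics/v5.png",c)
E
```

```text
7.95 [611.1 146.1 130.4] [-0.0664  0.9667 -0.015  -0.2467] [ 0.42  0.73  0.32 -0.14 -1.64 -1.83]
8.0 [611.3 145.5 131.7] [-0.0662  0.9669 -0.0148 -0.2458] [ 0.42  0.73  0.32 -0.14 -1.64 -1.83]
```

View pics/v5.png

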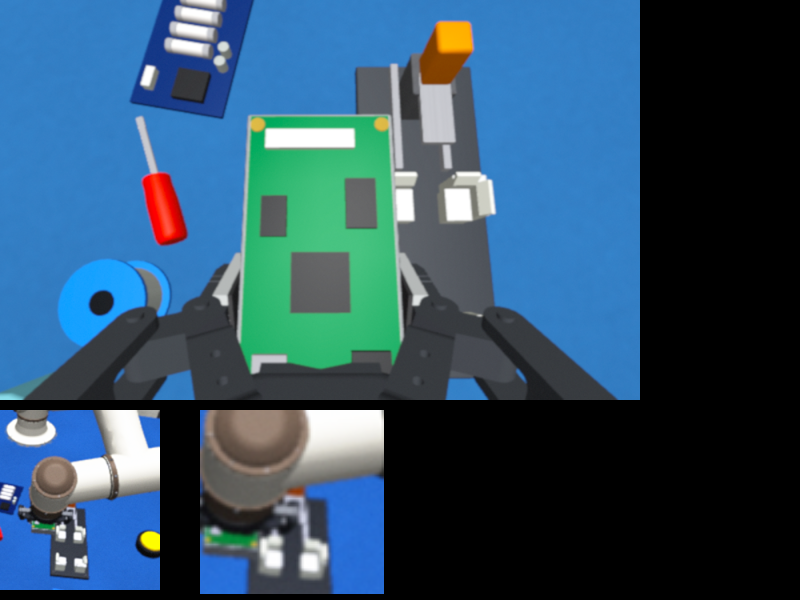

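```bash
python3 - <<'E'
from h import *
s,d=pickle.load(open("w5.pkl","rb"));c=cam(d,s);im=d["img"].astype(int)
K=c[0]
L=[];Rr=[]
for v in range(122,245,6):
    r=im[v];br=r[:,2]-r[:,0]
    l=np.where(br[200:270]>60)[0].max()+200
    g=r[:,1]-r[:,0]; gg=np.where(g[300:410]>60)[0]; Rr.append((v,gg[gg+300<403].max()+300)); L.append((v,l))
    gl=np.where(g[l+2:300]>60)[0].min()+l+2
    L[-1]+=(gl,)
L=np.array(L);Rr=np.array(Rr);print(L[::4].tolist(),Rr[::4].tolist())
# green board: width w, left gl, right Rr; body left l
A=np.polyfit(L[:,0],L[:,1]+.5,1);B=np.polyfit(Rr[:,0],Rr[:,1]+.5,1);C=np.polyfit(L[:,0],L[:,2]-.5,1)
for v in (116,245,362): print(v,np.polyval(A,v),np.polyval(C,v),np.polyval(B,v))
print("cx,cy",K[0,2],K[1,2])
for p,z in [((356,68),10),((470,67),10),((494,290),10)]: print(hit(c,p,z).round(1))
Rg=R.from_quat(s["ee_rot"]).as_matrix();print("pitch",np.degrees(np.arctan2(-Rg[2,2],Rg[:2,2]@[np.cos(.138),np.sin(.138)])), "mid",s["position"]+Rg@M_T)
E
```

```text
Traceback (most recent call last):
ValueError: zero-size array to reduction operation minimum which has no identity
```

```bash
python3 - <<'E'
from h import *
s,d=pickle.load(open("w5.pkl","rb"));c=cam(d,s);im=d["img"].astype(int)
K=c[0];L=[]
for v in range(130,245,5):
    r=im[v];l=np.where((r[:,2]-r[:,1])[200:262]>30)[0].max()+200.5
    gr=np.where(((r[:,1]-r[:,0])>60)&(r[:,1]-r[:,2]>20))[0];gr=gr[(gr>235)&(gr<405)]
    L.append((v,l,gr.min()-.5,gr.max()+.5))
L=np.array(L);f=[np.polyfit(L[:,0],L[:,k],1) for k in (1,2,3)]
for v in (116,245,362): print(v,[np.polyval(q,v).round(1) for q in f])
print("cx,cy",K[0,2],K[1,2])
for p,z in [((356,68),10),((470,67),10),((494,290),10)]: print(hit(c,p,z).round(1))
Rg=R.from_quat(s["ee_rot"]).as_matrix();print("pitch",np.degrees(np.arctan2(-Rg[2,2],Rg[:2,2]@[np.cos(.138),np.sin(.138)])), "mid",s["position"]+Rg@M_T)
E
```

```text
116 [np.float64(247.3), np.float64(251.0), np.float64(387.5)]
245 [np.float64(240.9), np.float64(244.8), np.float64(394.5)]
362 [np.float64(235.1), np.float64(239.1), np.float64(400.7)]
cx,cy 319.86474719754744 202.59100449189552
[421.8 154.2  10. ]
[405.5 262.   10. ]
[609.6 291.4  10. ]
pitch 118.61767400697009 mid [609.06744253 145.74972467 148.62733077]
```

```bash
python3 - <<'E'
from h import *
s,d=pickle.load(open("w5.pkl","rb"));c=cam(d,s)
n=np.radians(8.1);ex=np.array([np.cos(n),np.sin(n)]);ey=np.array([-ex[1],ex[0]])
for p in [(458,189),(405,189),(471,189),(472,220)]:
    h=hit(c,p,28)[:2];print(p,h.round(1),((h-[598,234.8])@np.c_[ex,ey]).round(1))
# intensity profiles to place the boundaries
im=d["img"].astype(int).sum(2)//3
print("col455",im[166:228,455].tolist());print("col405",im[166:228,405].tolist());print("row210",im[210,430:500].tolist());print("row195",im[195,430:500].tolist())
E
```

```text
(458, 189) [532.8 249.9] [-62.4  24.1]
(405, 189) [538.8 206.5] [-62.6 -19.7]
(471, 189) [531.3 260.5] [-62.4  34.9]
(472, 220) [557.1 262.5] [-36.6  33.2]
col455 [88, 88, 88, 88, 88, 101, 125, 128, 127, 144, 149, 144, 140, 148, 164, 178, 187, 193, 190, 170, 141, 133, 181, 239, 254, 255, 255, 255, 255, 255, 255, 255, 255, 255, 255, 255, 255, 255, 255, 255, 255, 255, 255, 255, 255, 255, 255, 255, 255, 255, 255, 255, 255, 245, 205, 151, 126, 111, 95, 89, 89, 89]
col405 [96, 96, 95, 95, 99, 152, 220, 247, 253, 247, 219, 201, 199, 199, 198, 198, 198, 198, 192, 173, 142, 131, 167, 224, 249, 255, 255, 255, 255, 255, 255, 255, 255, 255, 255, 255, 255, 255, 255, 255, 255, 255, 255, 255, 255, 255, 255, 255, 255, 255, 255, 255, 255, 248, 216, 162, 128, 115, 103, 97, 97, 98]
row210 [94, 93, 93, 93, 93, 93, 94, 97, 106, 115, 117, 117, 117, 117, 119, 153, 211, 243, 253, 255, 255, 255, 255, 255, 255, 255, 255, 255, 255, 255, 255, 255, 255, 255, 255, 255, 255, 255, 255, 252, 238, 199, 142, 118, 117, 117, 117, 128, 159, 189, 200, 202, 203, 203, 203, 203, 202, 202, 202, 203, 211, 233, 248, 248, 228, 185, 141, 126, 125, 125]
row195 [93, 94, 93, 94, 94, 92, 97, 107, 115, 117, 116, 117, 117, 120, 166, 227, 250, 255, 255, 255, 255, 255, 255, 255, 255, 255, 255, 255, 255, 255, 255, 255, 255, 255, 255, 255, 255, 255, 249, 224, 176, 129, 117, 117, 116, 118, 139, 182, 200, 203, 203, 203, 203, 203, 202, 202, 203, 203, 207, 225, 243, 250, 239, 203, 153, 127, 125, 126, 126, 125]
```

```bash
sed -i 's/^M_T=.*/M_T=np.array([11.6,-.5,-16.3])/' h.py; python3 - <<'E'
from h import *
from bench import arm
s=arm.read_state();F=frame(8,119.5);m=np.array([598,234.8,75.])
rows(s,m-F@M_T,F,8,.05,.5); print((F.T@[0,0,-1]).round(3))
E
```

```text
[[-0.45,1.15,0.85],[0.0,0.0,-0.0]],
[[-0.5,1.15,0.85],[0.0,0.0,-0.0]],
[[-0.45,1.15,0.85],[0.0,0.0,-0.0]],
[[-0.5,1.1,0.85],[0.0,0.0,-0.0]],
[[-0.45,1.15,0.85],[0.0,0.5,-0.0]],
[[-0.5,1.1,0.85],[0.0,0.0,-0.0]],
[[-0.5,1.15,0.85],[0.0,0.5,-0.0]],
[[-0.45,1.1,0.85],[0.5,0.0,-0.0]],
left [0.1 0.3 0.1] [-0.16  0.05 -0.1 ]
[-0.492  0.     0.87 ]
```

Call:
drive_tool([
  [[-0.45, 1.15, 0.85], [0, 0, 0]],
  [[-0.5, 1.15, 0.85], [0, 0, 0]],
  [[-0.45, 1.15, 0.85], [0, 0, 0]],
  [[-0.5, 1.1, 0.85], [0, 0, 0]],
  [[-0.45, 1.15, 0.85], [0, 0.5, 0]],
  [[-0.5, 1.1, 0.85], [0, 0, 0]],
  [[-0.5, 1.15, 0.85], [0, 0.5, 0]],
  [[-0.45, 1.1, 0.85], [0.5, 0, 0]],
  [[0, 0, 0], [0, 0, 0]],
  [[0, 0, 0], [0, 0, 0]],
])

```text
clock: 9.05
position: [599.3, 236.0, 54.4]
ee_rot: [-0.067, 0.965, -0.02, -0.254]
contact_force: [-0.3, -0.9, -3.1]
gripper_width: 61.3
grasp_force: 66.5
```

```bash
python3 snap.py w6;python3 snap.py t6 top; python3 - <<'E'
from h import *
s,d=pickle.load(open("w6.pkl","rb"));F=frame(8,119.5);Rg=R.from_quat(s["ee_rot"]).as_matrix()
print("mid",(s["position"]+Rg@M_T).round(1),"roterr",np.degrees(R.from_matrix(Rg.T@F).as_rotvec()).round(2),s["contact_force"].round(1))
rows(s,np.array([598,234.8,47.])-F@M_T,F,6,.05,.5)
E
```

```text
9.05 [599.3 236.   54.4] [-0.0674  0.9646 -0.0197 -0.2543] [ 0.53  0.83  0.33 -0.19 -1.55 -1.92]
9.1 [599.7 235.7  55. ] [-0.0672  0.9647 -0.0194 -0.2538] [ 0.53  0.83  0.33 -0.19 -1.55 -1.92]
mid [597.3 235.3  74.3] roterr [-0.21 -0.06 -0.06] [-0.3 -0.9 -3.1]
[[-0.25,-0.0,0.4],[-0.0,-0.0,-0.0]],
[[-0.25,-0.0,0.4],[-0.0,-0.0,-0.0]],
[[-0.2,-0.0,0.4],[-0.0,-0.0,-0.0]],
[[-0.25,-0.0,0.4],[-0.0,-0.0,-0.0]],
[[-0.2,-0.0,0.35],[-0.0,-0.0,-0.0]],
[[-0.25,-0.05,0.4],[-0.0,-0.0,-0.0]],
left [0.  0.1 0.1] [-0.21 -0.06 -0.06]
```

Call:
drive_tool([
  [[-0.25, 0, 0.4], [0, 0, 0]],
  [[-0.25, 0, 0.4], [0, 0, 0]],
  [[-0.2, 0, 0.4], [0, 0, 0]],
  [[-0.25, 0, 0.4], [0, 0, 0]],
  [[-0.2, 0, 0.35], [0, 0, 0]],
  [[-0.1, -0.05, 0.15], [0, 0, 0]],
  [[0, 0, 0], [0, 0, 0]],
])

```text
clock: 9.85
position: [599.9, 235.1, 29.8]
ee_rot: [-0.067, 0.965, -0.019, -0.254]
contact_force: [-0.9, 0.6, -3.0]
gripper_width: 61.5
grasp_force: 66.5
```

Call:
drive_tool([
  [[-0.1, 0, 0.17], [0, 0, 0]],
  [[-0.1, 0, 0.17], [0, 0, 0]],
  [[0, 0, 0], [0, 0, 0]],
  [[0, 0, 0], [0, 0, 0]],
])

```text
clock: 10.25
position: [600.1, 235.3, 26.3]
ee_rot: [-0.067, 0.965, -0.019, -0.254]
contact_force: [-0.3, 0.0, -2.0]
gripper_width: 61.2
grasp_force: 66.5
```

Call:
drive_tool([
  [[-0.1, 0, 0.17], [0, 0, 0]],
  [[-0.1, 0, 0.17], [0, 0, 0]],
  [[0, 0, 0], [0, 0, 0]],
])

```text
clock: 10.55
position: [599.9, 235.2, 21.9]
ee_rot: [-0.067, 0.965, -0.019, -0.254]
contact_force: [0.3, -0.3, -1.7]
gripper_width: 61.3
grasp_force: 66.5
```

Call:
drive_tool([
  [[-0.05, 0, 0.09], [0, 0, 0]],
  [[-0.05, 0, 0.09], [0, 0, 0]],
  [[0, 0, 0], [0, 0, 0]],
])

```text
clock: 10.85
position: [600.0, 235.2, 20.1]
ee_rot: [-0.067, 0.965, -0.019, -0.254]
contact_force: [-0.2, -0.1, -2.7]
gripper_width: 61.6
grasp_force: 66.5
```

Call:
drive_tool([
  [[-0.05, 0, 0.09], [0, 0, 0]],
  [[0, 0, 0], [0, 0, 0]],
])

```text
clock: 11.05
position: [600.1, 235.2, 19.2]
ee_rot: [-0.067, 0.965, -0.019, -0.254]
contact_force: [-0.3, 0.0, -1.8]
gripper_width: 61.1
grasp_force: 66.5
```

Call:
drive_tool([
  [[-0.05, 0, 0.09], [0, 0, 0]],
  [[0, 0, 0], [0, 0, 0]],
])

```text
clock: 11.25
position: [600.1, 235.2, 18.1]
ee_rot: [-0.067, 0.965, -0.019, -0.254]
contact_force: [0.0, 0.2, -1.9]
gripper_width: 61.3
grasp_force: 66.5
```

Call:
drive_tool([
  [[-0.05, 0, 0.09], [0, 0, 0]],
  [[0, 0, 0], [0, 0, 0]],
])

```text
clock: 11.45
position: [600.0, 235.2, 17.1]
ee_rot: [-0.067, 0.965, -0.019, -0.254]
contact_force: [0.3, 0.5, -2.6]
gripper_width: 61.5
grasp_force: 66.5
```

Call:
drive_tool([
  [[-0.05, 0, 0.09], [0, 0, 0]],
  [[0, 0, 0], [0, 0, 0]],
])

```text
clock: 11.65
position: [600.0, 235.2, 16.0]
ee_rot: [-0.067, 0.965, -0.019, -0.254]
contact_force: [0.5, -0.4, -2.9]
gripper_width: 61.5
grasp_force: 66.5
```

Call:
drive_tool([
  [[-0.05, 0, 0.09], [0, 0, 0]],
  [[0, 0, 0], [0, 0, 0]],
])

```text
clock: 11.85
position: [600.0, 235.2, 15.0]
ee_rot: [-0.067, 0.965, -0.019, -0.254]
contact_force: [-0.3, 0.2, -2.9]
gripper_width: 61.3
grasp_force: 66.5
```

```bash
python3 snap.py w7; python3 - <<'E'
import pickle
print(pickle.load(open("w7.pkl","rb"))[0]["contact_force"],pickle.load(open("w7.pkl","rb"))[0]["wrist_torque"])
E
```

```text
11.85 [600.  235.2  15. ] [-0.067   0.9646 -0.0193 -0.2542] [ 0.53  0.87  0.31 -0.19 -1.49 -1.9 ]
[-0.32989948  0.19018678 -2.88044759] [ 0.2297234  -1.31591645 -0.00289356]
```

Call:
drive_tool([
  [[-0.05, 0, 0.09], [0, 0, 0]],
  [[0, 0, 0], [0, 0, 0]],
])

```text
clock: 12.1
position: [600.2, 235.3, 14.5]
ee_rot: [-0.067, 0.965, -0.019, -0.254]
contact_force: [-0.6, 0.2, -1.4]
gripper_width: 61.2
grasp_force: 66.8
```

Call:
drive_tool([
  [[-0.05, 0, 0.09], [0, 0, 0]],
  [[0, 0, 0], [0, 0, 0]],
])

```text
clock: 12.3
position: [600.3, 235.3, 14.1]
ee_rot: [-0.067, 0.965, -0.019, -0.254]
contact_force: [0.1, -0.4, 2.2]
gripper_width: 61.5
grasp_force: 67.2
```

```bash
python3 snap.py w8; python3 - <<'E'
import pickle
s=pickle.load(open("w8.pkl","rb"))[0];print(s["contact_force"],s["wrist_torque"])
for n in ("w5","w6"):
  s=pickle.load(open(f"{n}.pkl","rb"))[0];print(s["contact_force"],s["wrist_torque"])
E
```

```text
12.3 [600.3 235.3  14.1] [-0.0673  0.9647 -0.0192 -0.254 ] [ 0.53  0.87  0.31 -0.19 -1.49 -1.9 ]
[ 0.14569693 -0.35577757  2.18232245] [ 0.31172553 -0.45825381 -0.04789911]
[-1.03053795 -0.25156285 -1.74017069] [ 0.12449368 -1.28269254  0.01569688]
[-0.27307749 -0.8776802  -3.05074442] [ 0.21469277 -1.41629195 -0.01399553]
```

```bash
python3 - <<'E'
import pickle
from h import *
for n in "w1 w2 w3 w4 w5 w6 w7 w8".split():
  s=pickle.load(open(f"{n}.pkl","rb"))[0];print(n,s["contact_force"].round(2),s["wrist_torque"].round(3),R.from_quat(s["ee_rot"]).as_matrix()[:,2].round(2))
a=pickle.load(open("w5.pkl","rb"));b=pickle.load(open("w8.pkl","rb"))
# features: gold dots at z=0 end, any slip?
for s,d in (a,b):
    im=d["img"].astype(int);m=(im[...,0]>150)&(im[...,1]>120)&(im[...,2]<110);m[:,:230]=0;m[:,410:]=0;m[:100]=0;m[140:]=0
    n,_,st,ce=cv2.connectedComponentsWithStats(m.astype(np.uint8));print([(q.round(1).tolist(),int(t[4])) for q,t in zip(ce[1:],st[1:]) if t[4]>20])
E
```

```text
w1 [0.47 0.33 0.52] [0.057 1.299 0.044] [ 0.64 -0.03 -0.77]
w2 [ 0.55 -0.25  0.42] [0.074 1.322 0.009] [ 0.64 -0.02 -0.77]
w3 [-4.53 -0.93  6.26] [-0.137  1.289 -0.06 ] [ 0.56 -0.02 -0.83]
w4 [ 0.37  0.89 -1.88] [0.038 1.537 0.074] [ 0.56 -0.02 -0.83]
w5 [-1.03 -0.25 -1.74] [ 0.124 -1.283  0.016] [-0.47 -0.06 -0.88]
w6 [-0.27 -0.88 -3.05] [ 0.215 -1.416 -0.014] [-0.49 -0.07 -0.87]
w7 [-0.33  0.19 -2.88] [ 0.23  -1.316 -0.003] [-0.49 -0.07 -0.87]
w8 [ 0.15 -0.36  2.18] [ 0.312 -0.458 -0.048] [-0.49 -0.07 -0.87]
[([381.0, 123.7], 156), ([257.3, 124.2], 157)]
[([257.1, 123.7], 159), ([381.3, 123.4], 156)]
```

Call:
drive_tool([
  [[-0.05, 0, 0.09], [0, 0, 0]],
  [[0, 0, 0], [0, 0, 0]],
])

```text
clock: 12.55
position: [600.3, 235.3, 13.8]
ee_rot: [-0.067, 0.965, -0.019, -0.254]
contact_force: [0.6, 0.4, 6.0]
gripper_width: 61.3
grasp_force: 67.4
```

```bash
cat > ft.py <<'E'
from bench import arm,get_image
import numpy as np
from h import *
F=[];T=[]
for i in range(3):
    get_image("wrist");s=arm.read_state();F.append(s["contact_force"]);T.append(s["wrist_torque"])
F=np.mean(F,0);T=np.mean(T,0);print(s["clock"],s["position"].round(1),F.round(2),T.round(3))
dF=F-[-.5,-.3,-2.4];dT=T-[.19,-1.37,0]
print("contact rx from TCP",-dT[1]/dF[2]+.148, "dF",dF.round(1),"dT",dT.round(2))
E
python3 ft.py
```

```text
12.7 [600.3 235.3  13.8] [0.78 0.51 6.46] [ 0.36   0.272 -0.148]
contact rx from TCP -0.03733800365455309 dF [1.3 0.8 8.9] dT [ 0.17  1.64 -0.15]
```

Call:
drive_tool([
  [[-0.05, 0, 0.09], [0, 1, 0]],
  [[-0.05, 0, 0.09], [0, 1, 0]],
  [[0, 0, 0], [0, 0, 0]],
])

```text
clock: 13.0
position: [599.8, 235.2, 14.7]
ee_rot: [-0.068, 0.96, -0.021, -0.272]
contact_force: [-6.2, -0.3, 15.3]
gripper_width: 61.3
grasp_force: 68.1
```

```bash
python3 ft.py
```

```text
13.15 [599.8 235.2  14.6] [-5.76 -0.58 15.25] [0.246 1.789 0.077]
contact rx from TCP -0.030955623538369947 dF [-5.3 -0.3 17.7] dT [0.06 3.16 0.08]
```

Call:
drive_tool([
  [[0.05, 0, -0.09], [0, -0.5, 0]],
  [[0.05, 0, -0.09], [0, -0.5, 0]],
  [[0, 0, 0], [0, 0, 0]],
])

```text
clock: 13.45
position: [600.1, 235.3, 14.0]
ee_rot: [-0.067, 0.962, -0.02, -0.262]
contact_force: [-1.4, 0.2, 7.1]
gripper_width: 61.4
grasp_force: 67.3
```

```bash
python3 ft.py; python3 snap.py w9; python3 - <<'E'
from h import *
for n in ("w5","w8","w9"):
    s,d=pickle.load(open(n+".pkl","rb"))
    im=d["img"].astype(int);m=(im[...,0]>150)&(im[...,1]>120)&(im[...,2]<110);m[:,:230]=0;m[:,410:]=0;m[:100]=0;m[140:]=0
    k,_,st,ce=cv2.connectedComponentsWithStats(m.astype(np.uint8));print(n,[(q.round(1).tolist(),int(t[4])) for q,t in zip(ce[1:],st[1:]) if t[4]>20])
E
```

```text
13.6 [600.1 235.4  14. ] [-2.34  0.12  7.39] [ 0.386  0.462 -0.077]
contact rx from TCP -0.03916056862412298 dF [-1.8  0.4  9.8] dT [ 0.2   1.83 -0.08]
13.6 [600.1 235.4  14. ] [-0.0675  0.9624 -0.0198 -0.2625] [ 0.53  0.88  0.32 -0.19 -1.51 -1.9 ]
w5 [([381.0, 123.7], 156), ([257.3, 124.2], 157)]
w8 [([257.1, 123.7], 159), ([381.3, 123.4], 156)]
w9 [([257.7, 124.4], 152), ([380.9, 124.1], 150)]
```

Call:
drive_tool([
  [[0.05, 0, -0.09], [0, 0, 0]],
  [[0.05, 0, -0.09], [0, 0, 0]],
  [[0, 0, 0], [0, 0, 0]],
])

```text
clock: 13.95
position: [600.0, 235.4, 14.1]
ee_rot: [-0.067, 0.962, -0.02, -0.263]
contact_force: [-1.6, -0.1, 2.3]
gripper_width: 61.2
grasp_force: 66.9
```

Call:
drive_tool([
  [[0, 0, 0], [0, 0, 0]],
  [[0, 0, 0], [0, 0, 0]],
  [[0, 0, 0], [0, 0, 0]],
  [[0, 0, 0], [0, 0, 0]],
  [[0, 0, 0], [0, 0, 0]],
], claw=8.2)

```text
clock: 14.45
position: [600.2, 235.1, 13.9]
ee_rot: [-0.067, 0.962, -0.02, -0.263]
contact_force: [0.6, 0.4, -0.2]
gripper_width: 81.9
grasp_force: 0.0
```

```bash
python3 ft.py; python3 snap.py w10; python3 - <<'E'
from h import *
for n in ("w9","w10"):
    s,d=pickle.load(open(n+".pkl","rb"))
    im=d["img"].astype(int);m=(im[...,0]>150)&(im[...,1]>120)&(im[...,2]<110);m[:,:230]=0;m[:,410:]=0;m[:100]=0;m[140:]=0
    k,_,st,ce=cv2.connectedComponentsWithStats(m.astype(np.uint8));print(n,s["position"].round(1),[(q.round(1).tolist(),int(t[4])) for q,t in zip(ce[1:],st[1:]) if t[4]>20])
c=cam(d,s);n=np.radians(8.);ex=np.array([np.cos(n),np.sin(n)]);ey=np.array([-ex[1],ex[0]])
for q in ce[1:3]:
    for z in (50,):
        h=hit(c,q,z)[:2];print(((h-[598,234.8])@np.c_[ex,ey]).round(1))
E
```

```text
14.6 [600.2 235.2  14.1] [-0.13  0.26  0.01] [ 0.167 -0.979 -0.026]
contact rx from TCP -0.014562105912134943 dF [0.4 0.6 2.4] dT [-0.02  0.39 -0.03]
14.6 [600.2 235.2  14.1] [-0.0669  0.9624 -0.0198 -0.2625] [ 0.53  0.88  0.32 -0.19 -1.51 -1.9 ]
w9 [600.1 235.4  14. ] [([257.7, 124.4], 152), ([380.9, 124.1], 150)]
w10 [600.2 235.2  14.1] [([258.2, 125.2], 152), ([381.3, 124.5], 152)]
[-53.3 -26.4]
[-53.6  24.7]
```

Call:
drive_tool([
  [[0, 0, -0.5], [0, 0, 0]],
  [[0, 0, -1], [0, 0, 0]],
  [[0, 0, -2], [0, 0, 0]],
  [[0, 0, -2], [0, 0, 0]],
  [[0, 0, -2], [0, 0, 0]],
  [[0, 0, -3], [0, 0, 0]],
  [[0, 0, -3], [0, 0, 0]],
  [[0, 0, -3], [0, 0, 0]],
  [[0, 0, 0], [0, 0, 0]],
], claw=8.2)

```text
clock: 15.55
position: [686.4, 247.4, 161.2]
ee_rot: [-0.067, 0.964, -0.019, -0.258]
contact_force: [0.4, 0.2, 1.4]
gripper_width: 82.4
grasp_force: 0.0
```

```bash
python3 - <<'E'
from h import *
from bench import arm
s=arm.read_state();F=frame(8,90)
rows(s,np.array([470,216,260.]),F,12)
E
```

```text
[[2.0,-0.0,0.2],[-0.0,-2.5,-0.0]],
[[2.0,-0.0,0.1],[-0.0,-2.5,-0.0]],
[[2.0,-0.0,0.0],[-0.0,-2.5,-0.0]],
[[2.0,-0.0,-0.1],[-0.0,-2.5,-0.0]],
[[2.0,-0.0,-0.1],[-0.0,-2.5,-0.0]],
[[2.0,-0.0,-0.2],[-0.0,-2.5,-0.0]],
[[2.0,-0.0,-0.3],[-0.0,-2.5,-0.0]],
[[1.9,-0.0,-0.4],[-0.0,-2.5,-0.0]],
[[1.9,-0.0,-0.5],[-0.0,-2.5,-0.0]],
[[1.9,-0.0,-0.6],[-0.0,-2.5,-0.0]],
[[1.9,-0.1,-0.7],[-0.0,-2.5,-0.0]],
[[1.9,-0.0,-0.8],[-0.0,-2.5,-0.0]],
left [ 0.3 -0.2 -0.5] [-0.09  0.06 -0.03]
```

Call:
drive_tool([
  [[2, 0, 0.2], [0, -2.5, 0]],
  [[2, 0, 0.1], [0, -2.5, 0]],
  [[2, 0, 0], [0, -2.5, 0]],
  [[2, 0, -0.1], [0, -2.5, 0]],
  [[2, 0, -0.1], [0, -2.5, 0]],
  [[2, 0, -0.2], [0, -2.5, 0]],
  [[2, 0, -0.3], [0, -2.5, 0]],
  [[1.9, 0, -0.4], [0, -2.5, 0]],
  [[1.9, 0, -0.5], [0, -2.5, 0]],
  [[1.9, 0, -0.6], [0, -2.5, 0]],
  [[1.9, -0.1, -0.7], [0, -2.5, 0]],
  [[1.9, 0, -0.8], [0, -2.5, 0]],
])

```text
clock: 16.75
position: [466.5, 215.9, 258.4]
ee_rot: [-0.07, 0.998, -0.002, -0.003]
contact_force: [-0.1, 0.9, 1.4]
gripper_width: 82.1
grasp_force: 0.0
```

Call:
drive_tool([
  [[0, 0, 0], [0, 0, 0]],
  [[0, 0, 0], [0, 0, 0]],
])

```text
clock: 16.95
position: [467.1, 216.3, 258.6]
ee_rot: [-0.07, 0.998, -0.001, -0.004]
contact_force: [-0.0, -0.2, -0.6]
gripper_width: 81.9
grasp_force: 0.0
```

```bash
python3 snap.py w11;python3 snap.py s11 scene; python3 - <<'E'
from h import *
s,d=pickle.load(open("w11.pkl","rb"));s2,d2=pickle.load(open("s11.pkl","rb"))
b=cv2.resize(d2["img"][170:270,355:425,::-1],None,fx=4,fy=4,interpolation=cv2.INTER_CUBIC)
a=cv2.resize(d["img"][:,160:480,::-1],(480,600),interpolation=cv2.INTER_CUBIC)
c=np.zeros((600,800,3),np.uint8);c[:,:480]=a;c[:400,500:780]=b;cv2.imwrite("pics/v11.png",c)
E
```

```text
16.95 [467.1 216.3 258.6] [-0.0701  0.9975 -0.0013 -0.0039] [ 0.75  0.18 -0.21 -0.   -1.19 -2.18]
17.0 [467.6 216.4 258. ] [-0.0698  0.9975 -0.0016 -0.0044] [ 0.75  0.18 -0.21 -0.   -1.19 -2.18]
```

View pics/v11.png

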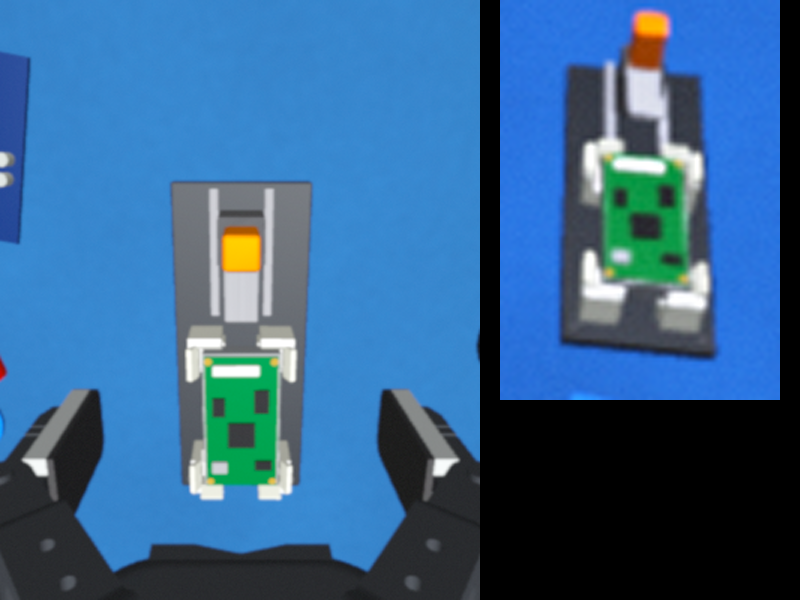

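```bash
python3 - <<'E'
from h import *
s,d=pickle.load(open("w11.pkl","rb"));c=cam(d,s);im=d["img"].astype(int)
n=np.radians(8.);ex=np.array([np.cos(n),np.sin(n)]);ey=np.array([-ex[1],ex[0]])
N=lambda h:((h[:2]-[598,234.8])@np.c_[ex,ey]).round(1)
m=(im[...,0]>230)&(im[...,1]>120)&(im[...,2]<90);k,_,st,ce=cv2.connectedComponentsWithStats(m.astype(np.uint8));i=1+st[1:,4].argmax();print("handle px",st[i],ce[i],hit(c,ce[i],101).round(1),N(hit(c,ce[i],101)))
m=(im[...,0]>130)&(im[...,1]>110)&(im[...,2]<100)&(np.arange(400)[:,None]>225);k,_,st,ce=cv2.connectedComponentsWithStats(m.astype(np.uint8))
for q,t in zip(ce[1:],st[1:]):
    if t[4]>6: print("dot",q.round(1),t[4],N(hit(c,q,50)))
F=frame(8,90);h=hit(c,ce[0]*0+ce[0],101)
E
```

```text
handle px [ 498  209   56   53 2303] [525.53538862 235.23881893] [487.5 422.  101. ] [-83.4 200.8]
dot [522.9 241.9] 1922 [-54.4 233.3]
dot [298.6 241. ] 21 [-54.7 -25.7]
dot [341.8 240.9] 19 [-54.9  24.2]
dot [300.5 319.8] 13 [ 51.6 -25.2]
dot [340.5 319.8] 13 [51.5 24.8]
dot [496.1 397.4] 89 [173.2 237.6]
```

```bash
python3 - <<'E'
from h import *
from bench import arm
s,d=pickle.load(open("w11.pkl","rb"));c=cam(d,s)
h=hit(c,(160+241/1.5,253/1.5),101);print(h)
F=frame(8,90);T=np.array([h[0],h[1],0])*.5+np.array([447.7,212.6,0])*.5;T[2]=68;print(T)
rows(arm.read_state(),T+[0,0,60],F,6,.1,.5)
E
```

```text
[450.41239813 213.54744731 101.        ]
[449.05619907 213.07372365  68.        ]
[[0.3,-0.0,2.2],[-0.0,-0.0,-0.0]],
[[0.3,-0.0,2.2],[-0.0,-0.0,-0.0]],
[[0.3,-0.0,2.1],[-0.0,-0.0,-0.0]],
[[0.3,-0.0,2.2],[-0.0,-0.0,-0.0]],
[[0.3,-0.0,2.1],[-0.0,-0.5,-0.0]],
[[0.3,-0.0,2.2],[-0.0,-0.0,-0.0]],
left [-0.  -0.3  0.2] [-0.17 -0.05 -0.02]
```

Call:
drive_tool([
  [[0.3, 0, 2.2], [0, 0, 0]],
  [[0.3, 0, 2.2], [0, 0, 0]],
  [[0.3, 0, 2.1], [0, 0, 0]],
  [[0.3, 0, 2.2], [0, 0, 0]],
  [[0.3, 0, 2.1], [0, -0.5, 0]],
  [[0.3, 0, 2.2], [0, 0, 0]],
  [[0, 0, 1.5], [0, 0, 0]],
  [[0, 0, 1.5], [0, 0, 0]],
  [[0, 0, 1.5], [0, 0, 0]],
  [[0, 0, 1.5], [0, 0, 0]],
  [[0, 0, 0], [0, 0, 0]],
  [[0, 0, 0], [0, 0, 0]],
], claw=8.2)

```text
clock: 18.25
position: [449.3, 213.1, 67.4]
ee_rot: [-0.07, 0.998, -0.002, -0.001]
contact_force: [0.4, 0.5, 0.1]
gripper_width: 81.7
grasp_force: 0.0
```

Call:
drive_tool([
  [[0, 0, 0], [0, 0, 0]],
  [[0, 0, 0], [0, 0, 0]],
  [[0, 0, 0], [0, 0, 0]],
  [[0, 0, 0], [0, 0, 0]],
  [[0, 0, 0], [0, 0, 0]],
  [[0, 0, 0], [0, 0, 0]],
  [[0, 0, 0], [0, 0, 0]],
  [[0, 0, 0], [0, 0, 0]],
  [[0, 0, 0], [0, 0, 0]],
], claw=2.0)

```text
clock: 19.15
position: [449.3, 213.9, 68.6]
ee_rot: [-0.07, 0.998, -0.001, 0.001]
contact_force: [-2.3, 3.1, 5.6]
gripper_width: 23.2
grasp_force: 60.9
```

Call:
drive_tool([
  [[-0.5, 0, 0], [0, 0, 0]],
  [[-0.5, 0, 0], [0, 0, 0]],
  [[-0.5, 0, 0], [0, 0, 0]],
  [[-0.5, 0, 0], [0, 0, 0]],
  [[-0.5, 0, 0], [0, 0, 0]],
  [[-0.5, 0, 0], [0, 0, 0]],
  [[-0.5, 0, 0], [0, 0, 0]],
  [[-0.5, 0, 0], [0, 0, 0]],
  [[-0.5, 0, 0], [0, 0, 0]],
  [[0, 0, 0], [0, 0, 0]],
])

```text
clock: 20.15
position: [494.2, 220.2, 68.6]
ee_rot: [-0.07, 0.998, -0.001, 0.001]
contact_force: [-0.0, 2.4, 5.0]
gripper_width: 23.3
grasp_force: 60.9
```

Call:
drive_tool([
  [[-0.2, 0, 0], [0, 0, 0]],
  [[-0.2, 0, 0], [0, 0, 0]],
  [[-0.2, 0, 0], [0, 0, 0]],
  [[0, 0, 0], [0, 0, 0]],
])

```text
clock: 20.55
position: [494.4, 220.0, 68.6]
ee_rot: [-0.069, 0.998, -0.002, -0.004]
contact_force: [-20.4, 7.0, 16.9]
gripper_width: 23.4
grasp_force: 62.6
```

```bash
python3 snap.py w12; python3 - <<'E'
from h import *
n=np.radians(8.);ex=np.array([np.cos(n),np.sin(n)]);ey=np.array([-ex[1],ex[0]])
N=lambda h:((h[:2]-[598,234.8])@np.c_[ex,ey]).round(1)
s,d=pickle.load(open("w11.pkl","rb"));c=cam(d,s)
for z in (53,56):print("tip0",N(hit(c,(320.7,214),z)))
print("handle0",N(hit(c,(160+241/1.5,253/1.5),101)),"grip now",N(pickle.load(open("w12.pkl","rb"))[0]["position"]))
im=d["img"].astype(int).sum(2)//3;print(im[196:240,321].tolist())
s,d=pickle.load(open("w12.pkl","rb"));c=cam(d,s);im=d["img"].astype(int)
for x in (-45,-50,-95): print("tip expected px",x,proj(c,np.r_[np.array([598,234.8])+x*ex,53]).round(1))
print("end px",proj(c,np.r_[np.array([598,234.8])-60*ex,50]).round(1))
u=int(proj(c,np.r_[np.array([598,234.8])-60*ex,53])[0,0])
for v in range(150,400,6): print(v,im[v,u].tolist(),im[v,u+18].tolist(),end=";")
E
```

```text
20.55 [494.4 220.   68.6] [-0.0693  0.9976 -0.002  -0.0043] [ 0.72  0.42 -0.4  -0.   -0.76 -2.15]
tip0 [-88.7  -0.3]
tip0 [-89.7  -0.3]
handle0 [-149.1   -0.5] grip now [-104.6   -0.2]
[212, 213, 212, 212, 213, 213, 213, 212, 213, 213, 213, 213, 212, 213, 213, 213, 212, 205, 173, 129, 110, 107, 106, 105, 107, 106, 106, 106, 106, 105, 106, 104, 104, 104, 103, 101, 102, 102, 108, 143, 180, 160, 120, 87]
tip expected px -45 [[321.8 345.2]]
tip expected px -50 [[321.8 337.9]]
tip expected px -95 [[322.  267.3]]
end px [[321.8 319.8]]
150 [114, 118, 124] [114, 119, 126];156 [112, 118, 124] [114, 120, 125];162 [112, 117, 123] [114, 118, 125];168 [112, 116, 122] [113, 118, 124];174 [112, 117, 123] [112, 117, 123];180 [111, 116, 122] [113, 117, 123];186 [111, 114, 122] [111, 116, 123];192 [111, 115, 123] [112, 117, 122];198 [110, 113, 120] [111, 114, 121];204 [71, 72, 73] [72, 73, 74];210 [72, 72, 73] [74, 75, 75];216 [72, 73, 74] [76, 76, 78];222 [72, 73, 73] [74, 74, 75];228 [119, 122, 127] [126, 128, 132];234 [123, 124, 129] [125, 127, 132];240 [149, 111, 92] [145, 114, 102];246 [171, 89, 0] [173, 90, 0];252 [172, 90, 0] [173, 91, 0];258 [174, 90, 0] [175, 92, 0];264 [175, 91, 0] [175, 92, 0];270 [175, 91, 0] [176, 91, 0];276 [178, 94, 0] [179, 94, 0];282 [255, 169, 0] [255, 161, 0];288 [255, 193, 0] [255, 194, 0];294 [255, 193, 0] [255, 194, 0];300 [255, 192, 0] [255, 192, 0];306 [255, 191, 0] [255, 190, 0];312 [255, 189, 0] [255, 189, 0];318 [255, 187, 0] [255, 187, 0];324 [255, 185, 0] [255, 186, 0];330 [255, 171, 26] [249, 165, 37];336 [216, 217, 224] [214, 215, 221];342 [217, 218, 224] [213, 215, 221];348 [217, 218, 224] [214, 215, 222];354 [161, 195, 178] [158, 194, 176];360 [0, 166, 77] [2, 115, 56];366 [0, 166, 77] [44, 47, 50];372 [40, 43, 46] [44, 45, 47];378 [40, 44, 46] [42, 42, 45];384 [43, 44, 49] [44, 46, 49];390 [44, 45, 49] [44, 47, 48];396 [44, 44, 49] [44, 47, 49];
```

Call:
drive_tool([
  [[0.2, 0, 0], [0, 0, 0]],
  [[0.2, 0, 0], [0, 0, 0]],
  [[0, 0, 0], [0, 0, 0]],
])

```text
clock: 20.9
position: [494.3, 220.1, 68.6]
ee_rot: [-0.07, 0.998, -0.001, -0.0]
contact_force: [-6.2, 4.3, 8.9]
gripper_width: 22.9
grasp_force: 61.3
```

Call:
drive_tool([
  [[0, 0, 0], [0, 0, 0]],
  [[0, 0, 0], [0, 0, 0]],
  [[0, 0, 0], [0, 0, 0]],
  [[0, 0, 0], [0, 0, 0]],
  [[0, 0, 0], [0, 0, 0]],
  [[0, 0, 0], [0, 0, 0]],
], claw=7.0)

```text
clock: 21.5
position: [495.3, 219.5, 67.8]
ee_rot: [-0.07, 0.998, -0.002, -0.0]
contact_force: [0.6, -0.4, 0.0]
gripper_width: 69.8
grasp_force: 0.0
```

Call:
drive_tool([
  [[0, 0, -1], [0, 0, 0]],
  [[0, 0, -2], [0, 0, 0]],
  [[0, 0, -3], [0, 0, 0]],
  [[0, 0, -3], [0, 0, 0]],
  [[0, 0, -3], [0, 0, 0]],
  [[0, 0, -3], [0, 0, 0]],
  [[0, 0, -3], [0, 0, 0]],
  [[1, 0, -2], [0, 0, 0]],
  [[2, 0, 0], [0, 0, 0]],
  [[2, 0, 0], [0, 0, 0]],
  [[0, 0, 0], [0, 0, 0]],
  [[0, 0, 0], [0, 0, 0]],
])

```text
clock: 22.7
position: [445.9, 213.4, 269.0]
ee_rot: [-0.07, 0.998, -0.001, 0.001]
contact_force: [0.5, 0.2, 0.9]
gripper_width: 70.1
grasp_force: 0.0
```

```bash
python3 snap.py w13; python3 - <<'E'
from h import *
n=np.radians(8.);ex=np.array([np.cos(n),np.sin(n)]);ey=np.array([-ex[1],ex[0]])
N=lambda h:((h[:2]-[598,234.8])@np.c_[ex,ey]).round(1)
s,d=pickle.load(open("w13.pkl","rb"));c=cam(d,s);im=d["img"].astype(int)
P=lambda x,y,z:proj(c,np.r_[np.array([598,234.8])+x*ex+y*ey,z])[0]
for x in range(-130,-28,4):
    u,v=P(x,0,54).round().astype(int);print(x,im[v,u].tolist(),end="; ")
m=(im[...,0]>130)&(im[...,1]>100)&(im[...,2]<100);k,_,st,ce=cv2.connectedComponentsWithStats(m.astype(np.uint8))
print()
for q,t in zip(ce[1:],st[1:]):
    if t[4]>6: print("dot",q.round(1),t[4],N(hit(c,q,50)),N(hit(c,q,101)))
E
```

```text
22.7 [445.9 213.4 269. ] [-7.010e-02  9.975e-01 -1.000e-03  7.000e-04] [ 0.78  0.13 -0.24  0.   -1.2  -2.21]
-130 [71, 72, 74]; -126 [70, 71, 73]; -122 [69, 70, 73]; -118 [116, 117, 122]; -114 [121, 123, 128]; -110 [168, 87, 0]; -106 [172, 90, 0]; -102 [173, 90, 0]; -98 [237, 140, 0]; -94 [255, 198, 0]; -90 [255, 198, 0]; -86 [255, 196, 0]; -82 [255, 195, 0]; -78 [255, 191, 0]; -74 [255, 186, 0]; -70 [217, 210, 212]; -66 [213, 215, 220]; -62 [213, 215, 221]; -58 [213, 215, 220]; -54 [214, 214, 221]; -50 [214, 215, 221]; -46 [213, 215, 221]; -42 [180, 202, 193]; -38 [0, 171, 86]; -34 [0, 170, 86]; -30 [0, 170, 85]; 
dot [323.5 208.1] 14 [-110.7    3. ] [-127.4    2.5]
dot [320.4 229.3] 512 [-84.4  -0.5] [-104.7   -0.6]
dot [516.  245.7] 2495 [-64.  233.3] [-87.3 200.3]
dot [299.5 251.8] 18 [-55.3 -25.7] [-79.8 -22.1]
dot [340.9 252. ] 16 [-55.1  24.2] [-79.6  20.7]
dot [301.2 326.8] 13 [ 51.7 -25.1] [ 12.1 -21.7]
dot [339.8 326.8] 13 [51.5 24.9] [12.  21.3]
dot [475.8 397.7] 122 [168.7 218.1] [112.7 187.3]
```

```bash
python3 -c "
from bench import arm
print(arm.job_done())"
```

```text
the job is handed in; nothing more can be done
None
```

The display module is in the nest pocket with its glass down and board up, resting level by the camera measurements. It has been let go, the clamp is slid home to its stop with its tongue over the module's end, and the job was handed in about 23 s into the 58 s limit; I did not take a final picture of the bystanders, but the arm's path kept clear of them.

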